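# Check a cast bracket and hold it to the grinder through the guard window

### The arm

A 7-joint arm with a two-finger parallel gripper is mounted at the origin on the work surface. World frame = base frame: x ahead of the robot, y to its left, z up, the work surface at z = 0. Lengths are in m, angles in rad, forces in N, time in s.
With the tool pointing down it reaches from about 0.4 to 0.85 m from the base axis. Payload 4.5 kg.
Tool frame: the origin (TCP) lies where the fingers leave the gripper's body, on its centre line; the fingertips stand 64 mm ahead of it and the grasp point (between the pads) lies 45 mm ahead of it; z points along the fingers, y is the line along which they close (so a half turn about z gives the same grasp; the last joint's range is limited). The gripper opens to 88 mm and grips with 3 to 60 N. Pads are 18 mm wide; open, the fingers measure 123 mm over their backs; the gripper's body (75 mm by 187 mm) begins 45 mm behind the grasp point.
Start: joints at [-1.237, 0.689, -0.195, 1.565, 0.157, 0.902, -0.215], TCP at [0.185, 0.597, 0.303] pointing down, gripper open.
Joint ranges: [-3.01, 3.01], [-0.46, 2.08], [-1.47, 1.51], [0.13, 2.56], [-1, 4.14], [0.04, 2.09], [-2.66, 2.66]. Speed limits (rad/s): [2.57, 2.57, 3.14, 3.14, 3.14, 3.14, 3.14].

### API

Orientations are given as a unit quaternion [x, y, z, w].
In Python, from plant import r gives the robot as it stands.
- The arm moves only by the tool play_rows, never from a script. Its arguments are lists of equal length, an entry for each row: "translation": the shift along the tool's x, y, z in m, a list of three; "delta_rot": the turn, a rotation vector about the tool's x, y, z in degrees, a list of three; "grip": the opening, from -1 (shut) to 1 (fully open). In form: {"translation": [[x, y, z], ...], "delta_rot": [[rx, ry, rz], ...], "grip": [grip, ...]}. A call has 1 to 20 rows; each row shifts and turns the commanded pose from where the row before left it, along the tool's axes as they then stand; what a row does not reach is not made up. A row lasts 1/8 s, in which the tool goes at most 62.5 mm and 10.7 degrees, less where a joint would pass 70% of its speed; a pose out of reach is approached as far as the arm can. A call with a gripper value outside its range is refused whole. The fingers move at their own pace and stop on an object; "squeeze" is the grip in N (left out, the last holds). Time passes only in rows, so rows that do not move let the fingers close. It gives the time, the measured TCP pose, the force, the opening and the grip force at its end, in the units of the state.
- r.get_state(): the state, without advancing time (a new reading comes with each control period).
- r.snapshot(name): name is "side" or "top" or "wrist"; returns the picture (400x640x3 uint8, blue, green, red); there is no depth.
- r.get_calibration(name): a dict with "intrinsics" (3x3 intrinsics, pixels), "k1" (the pictures are not rectified: a ray, as slopes to the right and down, at radius r is drawn at 1 + k1 r^2 times it, then the intrinsics apply), "eye" and "rotation" of the camera in the world. Camera axes: x right, y up, looking along -z (the intrinsics and any distortion apply to the point x, -y, -z); pixel columns grow to the right and rows downward; lengths in m; the calibration is good to about 2 mm. A picture is of the moment at which its call begins: read the wrist's pose just before it. get_calibration takes no time and is no camera call; for the wrist camera it gives the pose at the moment of the call.
- r.finish_job(): hands the job in; it is judged then, once.
Trained networks look in the newest picture that a camera, given by its name, has taken for a name from the list of things; names that differ only in an ending like _2 or _b are one class to them, and where a whole thing is asked for, a point or a joint stands for the part that bears it (a point fixed in the world has none). Each returns a list of dicts, best first, with "confidence" (0 to 1); they miss things now and then, are a little off and sometimes report something else, mostly with a low value. They report only what shows in the picture. A call takes as long as a camera call. They do not tell look-alikes from the thing itself.
- r.look_for(camera, target): "point" ([x, y, z] in m, in world coordinates, good to about 4 mm: the middle of the surface that is visible of it).
- r.silhouettes(camera, target): "pixels" (400x640 bool, what is visible of it).
The state is a dict: "clock": time; "q": joint angles; "qd": joint speeds; "joint_torque": joint torques, N m; "tool_pos": TCP position; "eef_rot": TCP orientation; "contact_force": force on the tool from outside, world axes, zero at the start; "moment": the same for the moment, N m; "opening": opening from 0.0 (shut) to 1.0 (fully open); "finger_force": force on a finger pad.
Only numpy, scipy, OpenCV 4.12 (cv2) and the standard library are available. Lean on these libraries where they do the work, as an engineer would, in place of code of your own. Each camera call takes 0.05 s, during which the arm holds its last target. There are 200 camera calls.

### The job

Lay the red-handled straightedge flat on the bench and flush along the open front face of the bracket's foot to check it, and leave the straightedge lying on the bench. Then take the bracket by its eye, pass its foot straight down through the yellow-rimmed window of the grinder guard and hold it gently on the sprung wheel, pushed down about half of its 10 mm travel and never to the stop; finish while still holding it there. Leave the bottle, wrench and tape roll alone.

Things in the scene. Friction and masses are not known exactly. Their poses are not given: they have to be found in the camera images.
- straightedge: Flat aluminium straightedge lying on the bench, 30 mm (x) by 140 mm (y) by 10 mm high, 140 g; both long edges straight. A red grip block stands on it, centred across its width, 45 mm from the middle towards +y: 14 mm (x) by 30 mm (y), from 10 to 50 mm above the underside. Origin: centre of the bar's underside.
- bracket: Cast aluminium bracket, about 200 g, 96 mm high, upright on the bench in the holder. Foot: plate 12 mm thick (x) by 50 mm wide (y), 0 to 54 mm above the origin. On top a round eye, 42 mm diameter, 24 mm thick (x), centred 75 mm above the origin. Origin: centre of the foot's underside, z up. Its -x face is the open front face, facing out of the holder.
- holder: Fixed wooden holder, 45 mm high, open in front (-x) and on top. Back wall 7 to 27 mm behind the origin (+x), 90 mm wide (y); end blocks at y = 26.5 to 44.5 mm either side, x = -5 to 7 mm. Origin on the bench, at the middle of the bracket's foot (1 mm free behind, 1.5 mm at the ends), axes as the bracket's.
- window (a point): Centre of the yellow-rimmed window in the grinder's blue guard, on the plate's top face, 156 mm above the bench. A through slot 16 mm (x) by 54 mm (y), 2 mm larger than the bracket's foot on each side; plate 6 mm thick, 140 by 140 mm; x, y along the slot's sides, z up. The grinder is fixed; its motor lies beyond the guard towards -y, top 155 mm above the bench.
- crown (a point): Top of the brown grinding wheel (110 mm diameter, 60 mm wide along y, axle along y), straight below the window: 26 mm below the guard's top face (130 mm above the bench) when not pressed. It moves down with the wheel.
- wheel (a joint): How far the sprung wheel is pushed down, in m: 0 at rest, 0.010 at the stop. It starts to move at about 2 N and needs about 1 N more for each mm (7 N at half travel). The wheel does not turn.
- bottle: Bystander: clear water bottle with green cap and label, 64 mm diameter, 210 mm high, standing. Origin: centre of its base.
- wrench: Bystander: steel wrench 170 mm long, lying on the bench. Origin at the middle of its underside.
- tape: Bystander: yellow roll of tape lying flat, 90 mm diameter, 30 mm high. Origin: centre of its underside.
Not all that is in view belongs to the job. Leave any green or purple look-alike of the bracket alone. What is shaped like the straightedge but green is not meant.

How it is judged:
On the way, in this order (a step that is already met when the one before it is completed fails the run):
1. the straightedge lies flat on the bench, flush along the front face of the bracket's foot (gap within 2 mm, within 2 degrees) while the bracket stands in its holder (height (world z) of straightedge below 0.003 m and angle between straightedge's own z axis and vertical below 0.05 rad and angle between the y axis of straightedge and the y axis of bracket, either way round below 0.035 rad and x of straightedge in the frame of bracket between -0.023 and -0.019 m and y of straightedge in the frame of bracket between -0.05 and 0.05 m and distance between bracket and holder below 0.004 m and angle between bracket's own z axis and vertical below 0.06 rad), for 0.2 s.
2. the bracket's foot has passed down through the window (z of bracket in the frame of window below -0.012 m and x of bracket in the frame of window between -0.006 and 0.006 m and y of bracket in the frame of window between -0.006 and 0.006 m and angle between bracket's own z axis and vertical below 0.15 rad), for 0.1 s.
At the end, for the whole second after the job is handed in: The bracket is still held in the fingers, upright within 7 degrees and still, its foot through the window, holding the wheel pressed down by 2.5 to 8 mm (more than its own weight would do); the straightedge lies flat on the bench (value of joint wheel between 0.0025 and 0.008 m and z of bracket in the frame of window below -0.024 m and x of bracket in the frame of window between -0.006 and 0.006 m and y of bracket in the frame of window between -0.006 and 0.006 m and angle between bracket's own z axis and vertical below 0.12 rad and linear speed of bracket below 0.02 m/s and contact force between the fingers and bracket above 2 N and height (world z) of straightedge below 0.004 m and angle between straightedge's own z axis and vertical below 0.1 rad); the arm keeps its last pose, push and grip.
It fails at once if the wheel is pushed to its stop (value of joint wheel above 0.0097 m).
It fails at once if the bottle, wrench or tape roll is moved by more than 20 mm (distance of any of bottle, wrench, tape from where it was at the start of the episode above 0.02 m).
It also fails if it takes over 53 s, if anything falls off the work surface, if the arm or the gripper's body presses on something with over 40 N, if the wrist force passes 120 N, or if a joint passes its speed limit or range.

## Working session

There is one attempt and no reset: what is moved stays moved. The work goes in short steps, Python scripts to look and compute and a tool call to move; the robot and the scene stay as the last step left them, time stands still between calls to the robot, and variables do not carry over. Pictures are saved under pics/ and viewed, at most 12 in all, crops included, and the job is handed in when it is done.

Besides the shell and the picture viewer there is one more tool, called after "Request:" by a JSON object that holds its "op" and its "data", one argument or row to a line. play_rows: Moves the arm, as the interface text tells. Its arguments: {"type":"object","properties":{"translation":{"type":"array","items":{"type":"array","items":{"type":"number"}}},"delta_rot":{"type":"array","items":{"type":"array","items":{"type":"number"}}},"grip":{"type":"array","items":{"type":"number"}},"squeeze":{"type":"number"}},"required":["translation","delta_rot","grip"]}

```bash
mkdir -p pics; ls; cat > h.py <<'E'
import numpy as np,cv2
from plant import r
def px2ray(c,u,v):
    K=np.array(c["intrinsics"]);p=np.array([[[u,v]]],float)
    x,y=cv2.undistortPoints(p,K,np.array([c["k1"],0,0,0],float))[0,0]
    d=np.array(c["rotation"])@np.array([x,-y,-1]);return np.array(c["eye"]),d
def atz(c,u,v,z):
    e,d=px2ray(c,u,v);return e+d*(z-e[2])/d[2]
def proj(c,P):
    R=np.array(c["rotation"]);q=(np.atleast_2d(P)-np.array(c["eye"]))@R
    s=np.c_[q[:,0]/-q[:,2],-q[:,1]/-q[:,2]];s=s*(1+c["k1"]*(s**2).sum(1,keepdims=True))
    K=np.array(c["intrinsics"]);return s@K[:2,:2].T+K[:2,2]
E
python3 - <<'E'
from h import *
for n in("top","side"):
    cv2.imwrite(f"pics/{n}0.png",r.snapshot(n)); c=r.get_calibration(n);print(n,c)
    for t in("straightedge","bracket","holder","window","crown","bottle","wrench","tape"):
        print(t,[(np.round(d["point"],3).tolist(),round(d["confidence"],2),proj(c,d["point"])[0].round().tolist()) for d in r.look_for(n,t)])
print(r.get_state())
E
```

```text
pics
top {'intrinsics': array([[381.73610346,   0.        , 320.87297068],
       [  0.        , 381.73610346, 201.8618913 ],
       [  0.        ,   0.        ,   1.        ]]), 'k1': -0.02371632752379187, 'eye': array([0.47667468, 0.08353581, 0.94796613]), 'rotation': array([ 0.04311239, -0.01783242, -0.69664167,  0.71590062])}Traceback (most recent call last):
  File "<stdin>", line 5, in <module>
  File "h.py", line 10, in proj
    R=np.array(c["rotation"]);q=(np.atleast_2d(P)-np.array(c["eye"]))@R
                                ~~~~~~~~~~~~~~~~~~~~~~~~~~~~~~~~~~~~~^~
ValueError: matmul: Input operand 1 has a mismatch in its core dimension 0, with gufunc signature (n?,k),(k,m?)->(n?,m?) (size 4 is different from 3)
```

```bash
sed -i 's/np.array(c\["rotation"\])/Rot.from_quat(c["rotation"]).as_matrix()/; 1a from scipy.spatial.transform import Rotation as Rot' h.py
python3 - <<'E'
from h import *
for n in("top","side"):
    cv2.imwrite(f"pics/{n}0.png",r.snapshot(n)); c=r.get_calibration(n);print(n,c["eye"])
    for t in("straightedge","bracket","holder","window","crown","bottle","wrench","tape"):
        print(t,[(np.round(d["point"],3).tolist(),round(d["confidence"],2),proj(c,d["point"])[0].round().tolist()) for d in r.look_for(n,t)])
print(r.get_state())
E
```

```text
top [0.47667468 0.08353581 0.94796613]
straightedge [([0.286, 0.378, 0.013], 0.58, [211.0, 310.0]), ([0.467, 0.346, 0.012], 0.56, [228.0, 236.0]), ([0.747, 0.207, 0.14], 0.33, [281.0, 109.0])]
bracket [([0.604, 0.087, 0.09], 0.77, [334.0, 179.0]), ([0.503, 0.096, 0.093], 0.63, [329.0, 223.0]), ([0.571, 0.018, 0.092], 0.59, [364.0, 194.0])]
holder [([0.517, 0.102, 0.044], 0.77, [327.0, 218.0])]
window [([0.512, -0.214, 0.142], 0.77, [477.0, 222.0]), ([0.752, 0.206, 0.141], 0.29, [281.0, 107.0])]
crown [([0.526, -0.189, 0.133], 0.67, [464.0, 215.0]), ([0.748, 0.206, 0.142], 0.16, [281.0, 108.0])]
bottle [([0.749, 0.208, 0.138], 0.73, [280.0, 108.0])]
wrench [([0.684, 0.384, 0.001], 0.56, [219.0, 150.0])]
tape [([0.763, 0.024, 0.028], 0.65, [361.0, 119.0]), ([0.686, 0.382, 0.005], 0.43, [219.0, 149.0]), ([0.513, -0.216, 0.142], 0.42, [478.0, 221.0])]
side [ 0.03210255 -0.67716534  0.67020226]
straightedge [([0.305, 0.363, 0.016], 0.79, [192.0, 209.0]), ([0.459, 0.351, 0.01], 0.72, [247.0, 197.0]), ([0.776, 0.033, 0.026], 0.62, [412.0, 213.0])]
bracket [([0.563, 0.01, 0.078], 0.89, [351.
[... 465 characters left out ...]
8833,  0.68909884, -0.19460897,  1.56530015,  0.15731685,
        0.90250024, -0.21510647]), 'qd': array([ 1.90389220e-03,  7.50314350e-04,  1.39048784e-03,  1.09296476e-03,
       -5.62008645e-05, -2.94121288e-04, -8.86488635e-04]), 'joint_torque': array([-8.27962936e-05, -5.27503932e+01, -1.26715612e+00, -1.53748012e+01,
       -5.19350229e-02, -7.86980490e-04,  4.07797060e-06]), 'tool_pos': array([0.18456612, 0.5971461 , 0.30274363]), 'eef_rot': array([1.49326756e-01, 9.88787904e-01, 3.95899842e-05, 3.82059168e-06]), 'contact_force': array([-0.49072436,  0.38973516,  0.13386756]), 'moment': array([ 0.00915859, -0.03275857, -0.00184041]), 'finger_force': 0.0, 'opening': 0.9970618330766274}
```

View pics/top0.png

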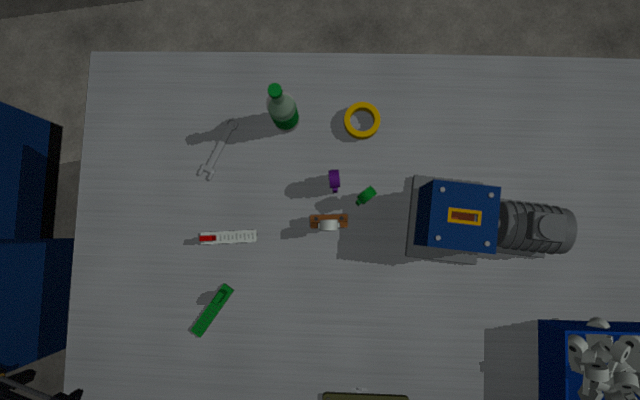

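View pics/side0.png

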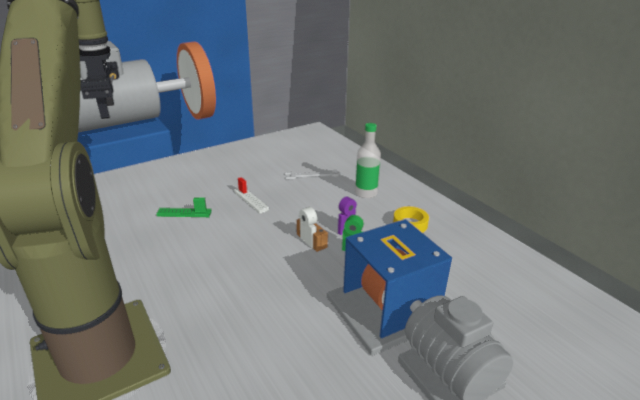

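Top view: the candidates for the straightedge are the white bar with a red grip at (228,237) and the green bar at (212,310). For the bracket they are the grey one in the wooden holder at (328,222), the purple one at (334,180) and the green one at (365,196). The red-gripped bar and the grey bracket in the holder match the description. I'll confirm both in one crop and measure them.

```bash
python3 - <<'E'
from h import *
im=cv2.imread("pics/top0.png");c=r.get_calibration("top")
a=cv2.resize(im[210:255,190:260],None,fx=5.7,fy=5.7,interpolation=cv2.INTER_CUBIC)
b=cv2.resize(im[195:240,295:365],None,fx=5.7,fy=5.7,interpolation=cv2.INTER_CUBIC)
d=cv2.resize(im[170:265,405:515],None,fx=3.0,fy=3.0,interpolation=cv2.INTER_CUBIC)
W=np.zeros((560,800,3),np.uint8);W[:a.shape[0],:a.shape[1]]=a;W[:b.shape[0],400:400+b.shape[1]]=b[:, :400];W[270:270+d.shape[0],:d.shape[1]]=d
cv2.imwrite("pics/crop1.png",W)
# straightedge silhouette
r.snapshot("top")
for s in r.silhouettes("top","straightedge"):
    m=s["pixels"].astype(np.uint8);cn=cv2.findNonZero(m);print("se",s["confidence"],cv2.minAreaRect(cn))
for s in r.silhouettes("top","holder"):
    m=s["pixels"].astype(np.uint8);print("ho",s["confidence"],cv2.minAreaRect(cv2.findNonZero(m)))
# yellow rim
hsv=cv2.cvtColor(im,cv2.COLOR_BGR2HSV)
m=cv2.inRange(hsv,(18,120,120),(35,255,255));m[:,:430]=0;m[:,500:]=0;m[250:]=0
q=cv2.minAreaRect(cv2.findNonZero(m));print(q,atz(c,*q[0],0.156))
bx=cv2.boxPoints(q);P=np.array([atz(c,*p,0.156) for p in bx]);print(P.round(4))
E
```

```text
se 0.95 ((227.5522918701172, 236.4415283203125), (13.922974586486816, 57.30052947998047), 86.8201675415039)
se 0.77 ((211.5337677001953, 310.45269775390625), (13.019735336303711, 59.170047760009766), 35.53767776489258)
ho 0.92 ((328.0458068847656, 220.05746459960938), (13.170774459838867, 37.95417404174805), 88.31531524658203)
((464.0904235839844, 215.98123168945312), (32.657127380371094, 13.261480331420898), 6.709836959838867) [ 0.52321283 -0.18268679  0.156     ]
[[ 0.5127 -0.1479  0.156 ]
 [ 0.5399 -0.1511  0.156 ]
 [ 0.5338 -0.2175  0.156 ]
 [ 0.5066 -0.2142  0.156 ]]
```

View pics/crop1.png

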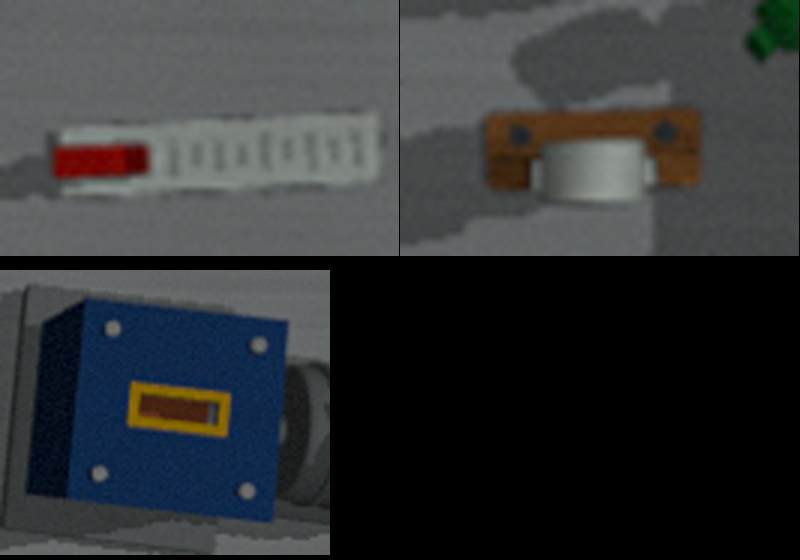

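The crop confirms both: the red-gripped white bar, with its grip at the left (+y) end, and the grey bracket in the orange-brown holder, with its open face down in the image (-x). The yellow-rimmed window is at (464,216).

```bash
cat >> h.py <<'E'
def plan(p,yaw_y,st=None):
    """target TCP p, tool y at world angle yaw_y (deg, mod 180), pointing down: print tool-frame translation, delta_rot(applied after)"""
    st=st or r.get_state();R=Rot.from_quat(st["eef_rot"])
    t=R.inv().apply(np.array(p)-st["tool_pos"]);best=None
    for k in(0,180):
        a=np.radians(yaw_y+k);y=np.array([np.cos(a),np.sin(a),0]);z=np.array([0,0,-1.]);x=np.cross(y,z)
        d=(R.inv()*Rot.from_matrix(np.c_[x,y,z])).as_rotvec(degrees=True)
        if best is None or np.linalg.norm(d)<np.linalg.norm(best):best=d
    print("move",t.round(4).tolist(),"rot",best.round(2).tolist());return t,best
E
python3 - <<'E'
from h import *
st=r.get_state();c=r.get_calibration("wrist");R=Rot.from_quat(st["eef_rot"])
print("wrist eye in tool",R.inv().apply(c["eye"]-st["tool_pos"]),"look in tool",R.inv().apply(Rot.from_quat(c["rotation"]).apply([0,0,-1])),c["intrinsics"][0])
im=cv2.imread("pics/top0.png");c=r.get_calibration("top")
# straightedge edges: bar outline
a=im[215:255,190:265].astype(int);m=((a.min(2)>150)).astype(np.uint8)
hsv=cv2.cvtColor(im,cv2.COLOR_BGR2HSV)
s=[x for x in r.silhouettes("top","straightedge")]
s=[x for x in s if x["pixels"][237,235]][0]["pixels"]
cols=range(218,254);lo=[];hi=[]
for u in cols:
    v=np.where(s[:,u])[0];lo.append(atz(c,u,v.min()-.5,.01)[:2]);hi.append(atz(c,u,v.max()+.5,.01)[:2])
for e in(lo,hi):
    e=np.array(e);k=np.polyfit(e[:,1],e[:,0],1);print("edge x at y=.346",np.polyval(k,.346),"yaw",-np.degrees(np.arctan(k[0])))
v,u=np.where(s);print("ends y",atz(c,u.max()+.5,237,.01),atz(c,u.min()-.5,237,.01))
h=cv2.inRange(hsv,(5,120,50),(15,255,180));h[:,:300]=0;h[:,360:]=0;h[:205]=0;h[235:]=0
q=cv2.minAreaRect(cv2.findNonZero(h));P=np.array([atz(c,*p,.045) for p in cv2.boxPoints(q)]);print("holder",P.round(4))
plan([0.455,0.36,0.24],-5)
E
```

```text
wrist eye in tool [ 0.06728109  0.00076903 -0.08144309] look in tool [-2.60094332e-01  3.55879128e-04  9.65583146e-01] [309.8227976    0.         320.53775743]
edge x at y=.346 0.4829949463435697 yaw 1.8434867782883106
edge x at y=.346 0.4488649042284293 yaw 6.098452538537602
ends y [0.4663306  0.27448436 0.01      ] [0.46197504 0.41959567 0.01      ]
holder [[0.5224 0.1424 0.045 ]
 [0.5275 0.0568 0.045 ]
 [0.4988 0.0551 0.045 ]
 [0.4935 0.1406 0.045 ]]
move [-0.3284, -0.1467, 0.0627] rot [0.0, -0.01, 77.82]
```

Request:
{"op": "play_rows", "data": {
  "translation": [
    [-0.047,-0.021,0.009],
    [-0.047,-0.021,0.009],
    [-0.047,-0.021,0.009],
    [-0.047,-0.021,0.009],
    [-0.047,-0.021,0.009],
    [-0.047,-0.021,0.009],
    [-0.047,-0.021,0.009],
    [0,0,0],
    [0,0,0],
    [0,0,0],
    [0,0,0],
    [0,0,0],
    [0,0,0],
    [0,0,0],
    [0,0,0],
    [0,0,0]
  ],
  "delta_rot": [
    [0,0,0],
    [0,0,0],
    [0,0,0],
    [0,0,0],
    [0,0,0],
    [0,0,0],
    [0,0,0],
    [0,0,9.8],
    [0,0,9.8],
    [0,0,9.8],
    [0,0,9.8],
    [0,0,9.8],
    [0,0,9.8],
    [0,0,9.8],
    [0,0,0],
    [0,0,0]
  ],
  "grip": [1,1,1,1,1,1,1,1,1,1,1,1,0.2,0.2,0.2,0.2]
}}

```text
clock: 3.2
tool_pos: [0.4554, 0.3597, 0.2397]
eef_rot: [0.679, 0.734, 0.0, -0.0]
contact_force: [-0.7, 0.0, 0.8]
opening: 0.601
finger_force: 0.0
```

```bash
cat > w.py <<'E'
import sys,pickle
from h import *
n=sys.argv[1]
c=r.get_calibration("wrist");st=r.get_state();im=r.snapshot("wrist");cv2.imwrite(f"pics/{n}.png",im);pickle.dump((c,st),open(f"{n}.pkl","wb"))
print(st["q"].round(2),st["tool_pos"].round(4))
E
python3 w.py w1
```

```text
[-0.82  0.71  0.12  1.78 -0.12  0.66 -0.55] [0.4554 0.3597 0.2397]
```

View pics/w1.png

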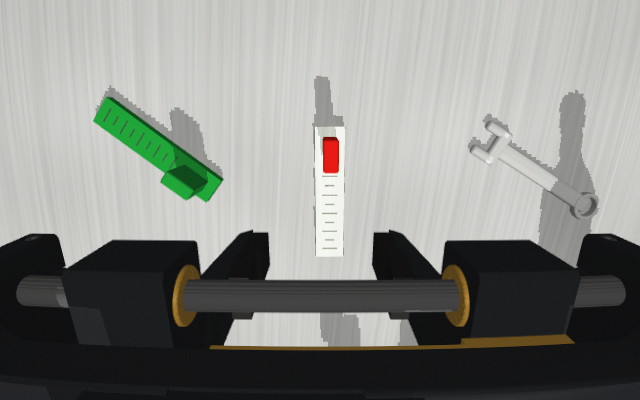

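The wrist view shows the red-gripped bar at columns 315–345, rows 126–255, with the red grip top at (331,155). The green look-alike is at left and the wrench at right.

```bash
python3 - <<'E'
from h import *;import pickle
c,st=pickle.load(open("w1.pkl","rb"));im=cv2.imread("pics/w1.png")
hsv=cv2.cvtColor(im,cv2.COLOR_BGR2HSV)
m=cv2.inRange(hsv,(0,150,150),(8,255,255));q=cv2.minAreaRect(cv2.findNonZero(m));print(q,m[150:156,318:345][::5])
bx=cv2.boxPoints(q);P=np.array([atz(c,*p,.05) for p in bx]);print("red box z=.05",P.round(4).tolist())
s=[x["pixels"] for x in r.silhouettes("wrist","straightedge") if x["pixels"][200,330]][0]
L=[];Rr=[]
for v in range(180,245):
    u=np.where(s[v])[0];L.append(atz(c,u.min()-.5,v,.01)[:2]);Rr.append(atz(c,u.max()+.5,v,.01)[:2])
for e in(L,Rr):
    e=np.array(e);k=np.polyfit(e[:,1],e[:,0],1);print("edge x at y=.35,.395",np.polyval(k,[.35,.395]),"yaw",-np.degrees(np.arctan(k[0])))
v,u=np.where(s);print(v.min(),v.max(),atz(c,330,v.min()-.5,.01),atz(c,330,v.max()+.5,.01))
E
```

```text
((330.5, 155.5), (33.0, 15.0), 90.0) [[  0   0   0   0   0 255 255 255 255 255 255 255 255 255 255 255 255 255
  255 255 255   0   0   0   0   0   0]
 [  0   0   0   0   0 255 255 255 255 255 255 255 255 255 255 255 255 255
  255 255 255   0   0   0   0   0   0]]
red box z=.05 [[0.4537, 0.4064, 0.05], [0.4666, 0.4074, 0.05], [0.4692, 0.3786, 0.05], [0.4559, 0.3775, 0.05]]
edge x at y=.35,.395 [0.44955289 0.4453405 ] yaw 5.34778968667439
edge x at y=.35,.395 [0.47982318 0.47611534] yaw 4.710333425147452
125 256 [0.459979   0.41794016 0.01      ] [0.47186809 0.27704302 0.01      ]
```

```bash
python3 - <<'E'
from h import *
plan([0.461,0.392,0.077],5)
E
```

```text
move [0.0319, 0.0079, 0.1628] rot [-0.01, -0.02, -0.68]
```

Request:
{"op": "play_rows", "data": {
  "translation": [
    [0.016,0.004,0.0],
    [0.016,0.004,0.02],
    [0,0,0.04],
    [0,0,0.04],
    [0,0,0.04],
    [0,0,0.023],
    [0,0,0],
    [0,0,0],
    [0,0,0],
    [0,0,0],
    [0,0,0],
    [0,0,0]
  ],
  "delta_rot": [
    [0,0,-0.7],
    [0,0,0],
    [0,0,0],
    [0,0,0],
    [0,0,0],
    [0,0,0],
    [0,0,0],
    [0,0,0],
    [0,0,0],
    [0,0,0],
    [0,0,0],
    [0,0,0]
  ],
  "grip": [0.2,0.2,0.2,0.2,0.2,0.2,0.2,-1,-1,-1,-1,-1],
  "squeeze": 25
}}

```text
clock: 4.8
tool_pos: [0.4611, 0.3923, 0.0772]
eef_rot: [0.676, 0.737, 0.0, 0.0]
contact_force: [-0.7, -0.6, 3.6]
opening: 0.155
finger_force: 25.0
```

```bash
python3 - <<'E'
from h import *
plan([0.405,0.10,0.25],5)
E
```

```text
move [-0.2863, -0.0809, -0.173] rot [0.04, -0.03, -0.07]
```

Request:
{"op": "play_rows", "data": {
  "translation": [
    [0,0,-0.01],
    [0,0,-0.03],
    [0,0,-0.04],
    [0,0,-0.04],
    [0,0,-0.04],
    [-0.03,-0.01,-0.013],
    [-0.05,-0.015,0],
    [-0.05,-0.015,0],
    [-0.05,-0.015,0],
    [-0.05,-0.015,0],
    [-0.036,-0.011,0],
    [-0.02,0,0],
    [0,0,0],
    [0,0,0]
  ],
  "delta_rot": [
    [0,0,0],
    [0,0,0],
    [0,0,0],
    [0,0,0],
    [0,0,0],
    [0,0,0],
    [0,0,0],
    [0,0,0],
    [0,0,0],
    [0,0,0],
    [0,0,0],
    [0,0,0],
    [0,0,0],
    [0,0,0]
  ],
  "grip": [-1,-1,-1,-1,-1,-1,-1,-1,-1,-1,-1,-1,-1,-1]
}}

```text
clock: 6.55
tool_pos: [0.405, 0.1013, 0.2499]
eef_rot: [0.676, 0.737, 0.001, -0.0]
contact_force: [0.3, 0.2, -2.4]
opening: 0.153
finger_force: 25.0
```

```bash
python3 w.py w2
```

```text
[-0.38  0.53  0.04  2.23 -0.06  0.38 -0.2 ] [0.405  0.1013 0.2499]
```

View pics/w2.png

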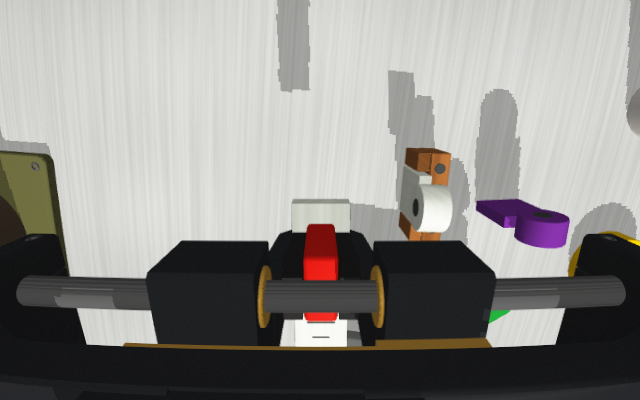

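The wrist view shows the holder at columns 400–450, rows 148–240 with the bracket in it, and the held straightedge in the middle with its red grip at (320,270).

```bash
python3 - <<'E'
import cv2
im=cv2.imread("pics/w2.png");cv2.imwrite("pics/w2c.png",cv2.resize(im[140:245,390:465],None,fx=5.5,fy=5.5,interpolation=cv2.INTER_NEAREST))
E
```

```text
(no output)
```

View pics/w2c.png

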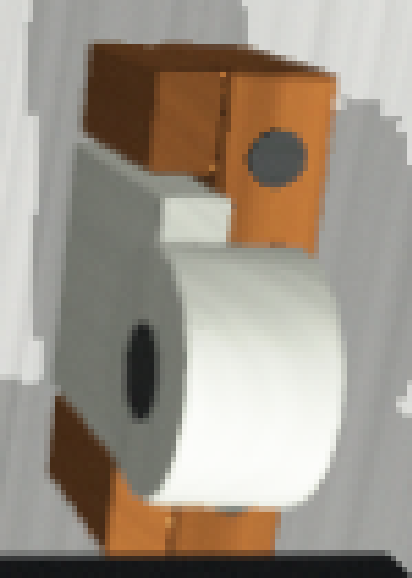

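```bash
python3 - <<'E'
from h import *;import pickle
from scipy.optimize import least_squares
c,st=pickle.load(open("w2.pkl","rb"))
o=np.array([[157,72,-5,44.5,45],[337,75,27,44.5,45],[163,198,-6,25,54],[231,198,6,25,54],[88,45,-5,44.5,0],[52,398,-5,-26.5,0],[50,475,-5,-44.5,0],[80,143,-6,25,0],[57,395,-6,-25,0]],float)
uv=o[:,:2]/5.5+[389.5,139.5];L=o[:,2:]/1000
def W(p):
    R=Rot.from_euler("z",p[2]).as_matrix();return L@R.T+[p[0],p[1],0]
f=lambda p:(proj(c,W(p))-uv).ravel()
s=least_squares(f,[.505,.1,.06],loss="soft_l1");print(s.x,np.degrees(s.x[2]));print(s.fun.reshape(-1,2).round(1).tolist())
# check with top
ct=r.get_calibration("top");print(proj(ct,W(s.x)).round(1).tolist())
im=cv2.imread("pics/top0.png")
hsv=cv2.cvtColor(im,cv2.COLOR_BGR2HSV);h=cv2.inRange(hsv,(5,120,50),(15,255,180));h[:,:300]=0;h[:,360:]=0;h[:205]=0;h[235:]=0
print(cv2.boxPoints(cv2.minAreaRect(cv2.findNonZero(h))))
E
```

```text
[0.50061298 0.09827319 0.07157462] 4.100923402034649
[[0.3, 0.3], [1.3, 0.4], [-0.9, -0.2], [-0.3, 0.1], [-0.0, 0.1], [1.2, -0.7], [0.3, 0.4], [-0.9, 0.3], [-0.4, -1.4]]
[[309.4, 227.6], [308.9, 214.1], [317.5, 227.6], [317.3, 222.5], [310.6, 228.0], [339.2, 226.7], [346.5, 226.4], [318.5, 228.1], [338.6, 227.2]]
[[309.76694 215.00777]
 [345.99338 213.80022]
 [346.39957 225.98668]
 [310.17313 227.19423]]
```

```bash
python3 - <<'E'
from h import *
plan([0.4641,0.1759,0.078],4)
E
```

```text
move [0.0688, 0.0653, 0.1719] rot [0.04, -0.05, 1.03]
```

Request:
{"op": "play_rows", "data": {
  "translation": [
    [0.035,0.033,0],
    [0.034,0.032,0],
    [0,0,0.04],
    [0,0,0.04],
    [0,0,0.04],
    [0,0,0.03],
    [0,0,0.015],
    [0,0,0.006],
    [0,0,0.001],
    [0,0,0],
    [0,0,0]
  ],
  "delta_rot": [
    [0,0,0],
    [0,0,1.0],
    [0,0,0],
    [0,0,0],
    [0,0,0],
    [0,0,0],
    [0,0,0],
    [0,0,0],
    [0,0,0],
    [0,0,0],
    [0,0,0]
  ],
  "grip": [-1,-1,-1,-1,-1,-1,-1,-1,-1,-1,-1]
}}

```text
clock: 7.98
tool_pos: [0.464, 0.1747, 0.0784]
eef_rot: [0.683, 0.731, 0.001, 0.0]
contact_force: [-0.8, 0.2, -1.3]
opening: 0.154
finger_force: 25.0
```

```bash
python3 - <<'E'
from h import *
st=r.get_state();print(st["contact_force"],st["moment"],st["tool_pos"]);plan([0.4741,0.1766,0.077],4)
E
```

```text
[-0.79914173  0.18573478 -1.32308406] [0.01599812 0.07090982 0.04933433] [0.46398862 0.17467141 0.07843358]
move [0.0012, 0.0102, 0.0014] rot [0.07, -0.03, -0.08]
```

Now I'll push along +y in tool axes until contact, at bench height.

Request:
{"op": "play_rows", "data": {
  "translation": [
    [0,0.002,0.001],
    [0,0.002,0],
    [0,0.002,0],
    [0,0.001,0],
    [0,0.001,0]
  ],
  "delta_rot": [
    [0,0,0],
    [0,0,0],
    [0,0,0],
    [0,0,0],
    [0,0,0]
  ],
  "grip": [-1,-1,-1,-1,-1]
}}

```text
clock: 8.6
tool_pos: [0.4705, 0.1748, 0.0772]
eef_rot: [0.682, 0.731, -0.001, -0.001]
contact_force: [-2.8, -0.3, 6.3]
opening: 0.152
finger_force: 25.0
```

Request:
{"op": "play_rows", "data": {
  "translation": [
    [0,0.001,0],
    [0,0,0]
  ],
  "delta_rot": [
    [0,0,0],
    [0,0,0]
  ],
  "grip": [-1,-1]
}}

```text
clock: 8.85
tool_pos: [0.4717, 0.1749, 0.0772]
eef_rot: [0.683, 0.731, -0.001, -0.001]
contact_force: [-3.0, -1.1, 5.5]
opening: 0.156
finger_force: 25.0
```

Request:
{"op": "play_rows", "data": {
  "translation": [
    [0,0.001,0],
    [0,0,0]
  ],
  "delta_rot": [
    [0,0,0],
    [0,0,0]
  ],
  "grip": [-1,-1]
}}

```text
clock: 9.1
tool_pos: [0.4724, 0.1749, 0.0772]
eef_rot: [0.682, 0.731, -0.001, -0.001]
contact_force: [-3.1, -0.5, 6.2]
opening: 0.158
finger_force: 25.0
```

Request:
{"op": "play_rows", "data": {
  "translation": [
    [0,0.001,0],
    [0,0,0]
  ],
  "delta_rot": [
    [0,0,0],
    [0,0,0]
  ],
  "grip": [-1,-1]
}}

```text
clock: 9.35
tool_pos: [0.4734, 0.175, 0.0772]
eef_rot: [0.683, 0.731, -0.001, -0.001]
contact_force: [-3.5, -1.8, 6.3]
opening: 0.157
finger_force: 25.0
```

Request:
{"op": "play_rows", "data": {
  "translation": [
    [0,0.001,0],
    [0,0,0]
  ],
  "delta_rot": [
    [0,0,0],
    [0,0,0]
  ],
  "grip": [-1,-1]
}}

```text
clock: 9.6
tool_pos: [0.4742, 0.175, 0.0772]
eef_rot: [0.682, 0.731, -0.001, -0.001]
contact_force: [-3.8, -0.3, 8.0]
opening: 0.157
finger_force: 25.0
```

Request:
{"op": "play_rows", "data": {
  "translation": [
    [0,0.001,0],
    [0,0,0]
  ],
  "delta_rot": [
    [0,0,0],
    [0,0,0]
  ],
  "grip": [-1,-1]
}}

```text
clock: 9.85
tool_pos: [0.4743, 0.1751, 0.0772]
eef_rot: [0.682, 0.731, -0.002, -0.001]
contact_force: [-4.2, -0.7, 7.6]
opening: 0.157
finger_force: 25.0
```

Request:
{"op": "play_rows", "data": {
  "translation": [
    [0,0.0015,0],
    [0,0,0]
  ],
  "delta_rot": [
    [0,0,0],
    [0,0,0]
  ],
  "grip": [-1,-1]
}}

```text
clock: 10.1
tool_pos: [0.4755, 0.1751, 0.0772]
eef_rot: [0.682, 0.731, -0.002, -0.002]
contact_force: [-5.7, 0.4, 9.6]
opening: 0.158
finger_force: 25.0
```

Request:
{"op": "play_rows", "data": {
  "translation": [
    [0,0.0015,0],
    [0,0,0],
    [0,0,0]
  ],
  "delta_rot": [
    [0,0,0],
    [0,0,0],
    [0,0,0]
  ],
  "grip": [-1,-1,-1]
}}

```text
clock: 10.48
tool_pos: [0.4758, 0.1751, 0.0772]
eef_rot: [0.682, 0.731, -0.003, -0.002]
contact_force: [-8.1, 0.5, 10.4]
opening: 0.156
finger_force: 25.0
```

```bash
python3 - <<'E'
from h import *
st=r.get_state();print(st["contact_force"],st["moment"],st["tool_pos"]);plan([0.4741,0.1766,0.077],4)
E
```

```text
[-8.08232808  0.52439021 10.44117667] [-0.11976739  1.734348   -0.18044346] [0.47575284 0.17511852 0.07724674]
move [0.0016, -0.0015, 0.0003] rot [-0.46, 0.06, -0.05]
```

Request:
{"op": "play_rows", "data": {
  "translation": [
    [0,-0.0015,0],
    [0,0,0],
    [0,0,0],
    [0,0,0],
    [0,0,0]
  ],
  "delta_rot": [
    [0,0,0],
    [0,0,0],
    [0,0,0],
    [0,0,0],
    [0,0,0]
  ],
  "grip": [-1,-0.2,-0.2,-0.2,-0.2]
}}

```text
clock: 11.1
tool_pos: [0.4783, 0.1755, 0.0766]
eef_rot: [0.683, 0.731, 0.0, 0.0]
contact_force: [-1.5, -0.3, -0.2]
opening: 0.397
finger_force: 0.0
```

Request:
{"op": "play_rows", "data": {
  "translation": [
    [0,0,-0.03],
    [0,0,-0.05],
    [0,0,-0.05],
    [0,-0.02,-0.04],
    [0,-0.02,0],
    [0,0,0],
    [0,0,0]
  ],
  "delta_rot": [
    [0,0,0],
    [0,0,0],
    [0,0,0],
    [0,0,0],
    [0,0,0],
    [0,0,0],
    [0,0,0]
  ],
  "grip": [-0.2,-0.2,-0.2,-0.2,-0.2,-0.2,-0.2]
}}

```text
clock: 11.98
tool_pos: [0.4389, 0.1729, 0.2464]
eef_rot: [0.683, 0.731, 0.0, 0.0]
contact_force: [-0.5, -0.8, 0.6]
opening: 0.401
finger_force: 0.0
```

```bash
python3 w.py w3; python3 - <<'E'
import cv2
im=cv2.imread("pics/w3.png");t=__import__("h").r.snapshot("top");cv2.imwrite("pics/top3.png",t)
import numpy as np
b=cv2.resize(t[190:245,285:365],(640,440),interpolation=cv2.INTER_CUBIC)
cv2.imwrite("pics/t3c.png",b)
E
```

```text
[-0.52  0.59  0.07  2.08 -0.09  0.47 -0.31] [0.4389 0.1729 0.2464]
```

View pics/w3.png

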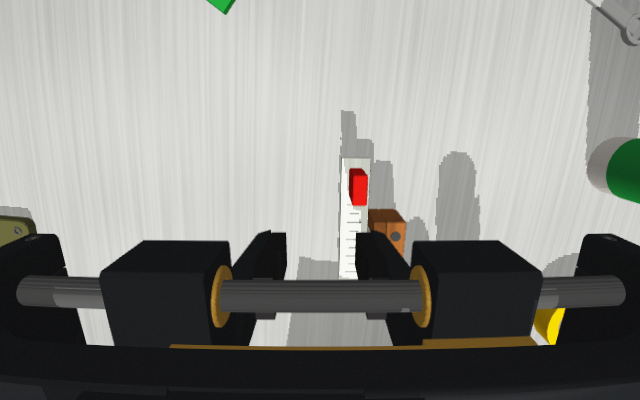

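The straightedge lies at columns 340–370 along the holder's front, with its red grip at (358,187). I'll check the gap from a better viewpoint.

Request:
{"op": "play_rows", "data": {
  "translation": [
    [-0.04,-0.01,0],
    [-0.04,-0.01,0],
    [0,0,0],
    [0,0,0]
  ],
  "delta_rot": [
    [0,0,0],
    [0,0,0],
    [0,0,0],
    [0,0,0]
  ],
  "grip": [0.2,0.2,0.2,0.2]
}}

```text
clock: 12.58
tool_pos: [0.4244, 0.092, 0.2464]
eef_rot: [0.683, 0.731, 0.0, -0.0]
contact_force: [-0.2, 0.7, 0.4]
opening: 0.6
finger_force: 0.0
```

```bash
python3 w.py w4; python3 - <<'E'
import cv2
im=cv2.imread("pics/w4.png");cv2.imwrite("pics/w4c.png",cv2.resize(im[90:245,320:460],None,fx=3.8,fy=3.8,interpolation=cv2.INTER_NEAREST))
E
```

```text
[-0.35  0.56  0.05  2.19 -0.06  0.4  -0.18] [0.4244 0.092  0.2464]
```

View pics/w4c.png

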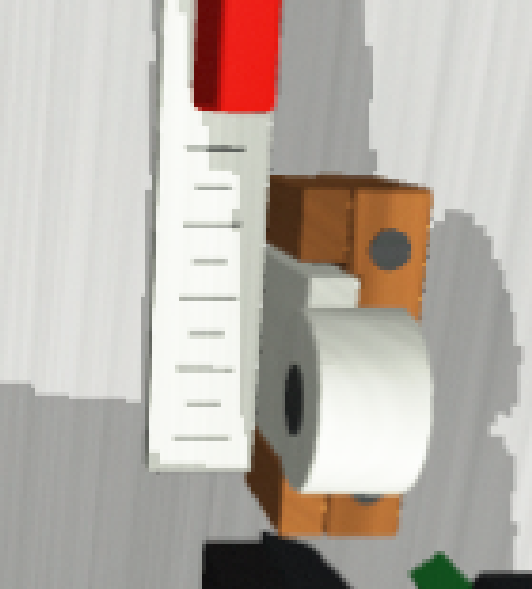

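```bash
python3 - <<'E'
from h import *;import pickle
from scipy.optimize import least_squares
c,st=pickle.load(open("w4.pkl","rb"))
k=lambda a:np.array(a,float)/3.8+[319.5,89.5]
o=np.array([[303,190,-5,44.5,45],[433,188,27,44.5,45],[308,277,-6,25,54],[358,277,6,25,54],[282,533,-5,-44.5,45],[400,533,27,-44.5,45]],float)
uv=k(o[:,:2]);L=o[:,2:]/1000
def W(p,L=L):
    return L@Rot.from_euler("z",p[2]).as_matrix().T+[p[0],p[1],0]
s=least_squares(lambda p:(proj(c,W(p))-uv).ravel(),[.505,.1,.06],loss="soft_l1");print("holder",s.x,np.degrees(s.x[2]));print(s.fun.reshape(-1,2).round(1).tolist())
im=cv2.imread("pics/w4.png")
# bar left edge on bench side & right edge rows; subpixel by hand: columns from silhouettes
S=[x["pixels"] for x in r.silhouettes("wrist","straightedge") if x["pixels"][190,370]][0]
def loc(P):return Rot.from_euler("z",-s.x[2]).apply(np.array(P)-[s.x[0],s.x[1],0])*1000
A=[];B=[]
for v in range(125,210):
    u=np.where(S[v])[0];A.append(loc(atz(c,u.min()-.5,v,.01)));B.append(loc(atz(c,u.max()+.5,v,.01)))
for e in(A,B):
    e=np.array(e);q=np.polyfit(e[:,1],e[:,0],1);print("edge local x at y=0",q[1].round(2),"rel yaw",-np.degrees(np.arctan(q[0])).round(2),e[0].round(1),e[-1].round(1))
print("end",loc(atz(c,*k([200,468]),.01)))
b=[x["pixels"] for x in r.silhouettes("wrist","bracket")]
E
```

```text
holder [0.50039384 0.0988869  0.06738509] 3.8608810387510997
[[0.2, -0.6], [0.9, 0.2], [-1.0, -0.6], [-0.9, -0.6], [-0.2, 1.3], [1.1, 1.2]]
edge local x at y=0 -36.98 rel yaw 0.06 [-36.3  55.5  10. ] [-36.7 -32.7  10. ]
edge local x at y=0 -5.79 rel yaw -0.43 [-5.1 55.7 10. ] [ -6.5 -32.7  10. ]
end [-20.75321895 -36.82611662  10.        ]
```

The straightedge is flush: relative yaw is under 0.5° and its centre is about 21 mm in front of the bracket. Next I'll measure the window from above with the free wrist camera, before gripping the bracket.

```bash
python3 - <<'E'
from h import *
plan([0.50,-0.21,0.35],-5)
E
```

```text
move [-0.3073, 0.0544, -0.1036] rot [0.03, -0.04, 9.03]
```

Request:
{"op": "play_rows", "data": {
  "translation": [
    [0,0,-0.03],
    [0,0,-0.05],
    [-0.03,0.005,-0.024],
    [-0.055,0.01,0],
    [-0.055,0.01,0],
    [-0.055,0.01,0],
    [-0.055,0.01,0],
    [-0.04,0.01,0],
    [-0.017,0,0],
    [0,0,0],
    [0,0,0]
  ],
  "delta_rot": [
    [0,0,0],
    [0,0,0],
    [0,0,0],
    [0,0,0],
    [0,0,0],
    [0,0,0],
    [0,0,0],
    [0,0,0],
    [0,0,9.0],
    [0,0,0],
    [0,0,0]
  ],
  "grip": [0.2,0.2,0.2,0.2,0.2,0.2,0.2,0.2,0.2,0.2,0.2]
}}

```text
clock: 14.1
tool_pos: [0.4998, -0.2091, 0.3505]
eef_rot: [0.736, 0.677, 0.0, -0.001]
contact_force: [-0.0, -0.0, -1.3]
opening: 0.603
finger_force: 0.0
```

```bash
python3 w.py w5; python3 - <<'E'
from h import *;import pickle
c,st=pickle.load(open("w5.pkl","rb"));im=cv2.imread("pics/w5.png")
hsv=cv2.cvtColor(im,cv2.COLOR_BGR2HSV);m=cv2.inRange(hsv,(20,150,120),(35,255,255))
n,l,s,ce=cv2.connectedComponentsWithStats(m)
for i in range(1,n):
    if s[i,4]>100:
        q=cv2.minAreaRect(cv2.findNonZero((l==i).astype(np.uint8)));P=np.array([atz(c,*p,.156) for p in cv2.boxPoints(q)])[:,:2]
        print(s[i],q,P.mean(0).round(4),P.round(4).tolist())
E
```

```text
[ 0.23  0.52  0.13  1.77 -0.09  0.86  0.32] [ 0.4998 -0.2091  0.3505]
[ 328  119   36   76 1485] ((345.5616455078125, 156.50083923339844), (34.14748001098633, 75.44497680664062), 0.784824550151825) [ 0.524  -0.1809] [[0.5058, -0.2131], [0.5119, -0.1458], [0.5414, -0.1487], [0.5371, -0.2162]]
[455 268  14  58 216] ((462.39703369140625, 296.1617431640625), (57.13889694213867, 10.73751163482666), 85.60128784179688) [ 0.6356 -0.3342] [[0.6261, -0.2998], [0.637, -0.2999], [0.6456, -0.3686], [0.6339, -0.3683]]
[173 277  10  49 209] ((177.15695190429688, 301.06317138671875), (48.07701873779297, 8.708961486816406), 88.72696685791016) [ 0.341 -0.315] [[0.3423, -0.2863], [0.3514, -0.2867], [0.3399, -0.3436], [0.3303, -0.3433]]
```

View pics/w5.png

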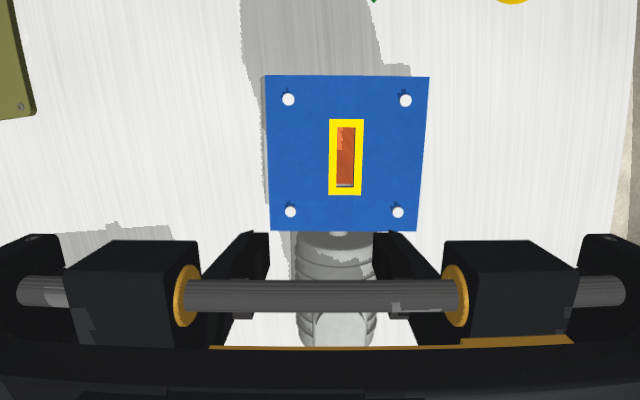

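The guard plate fills columns 263–429, rows 75–230, and the yellow-rimmed slot is centred at (345,156).

```bash
python3 - <<'E'
from h import *;import pickle
for n,f,z in(("w5","pics/w5.png",.156),("top","pics/top0.png",.156)):
    c=pickle.load(open("w5.pkl","rb"))[0] if n=="w5" else r.get_calibration("top")
    im=cv2.imread(f);hsv=cv2.cvtColor(im,cv2.COLOR_BGR2HSV)
    m=cv2.inRange(hsv,(18,130,110),(35,255,255))
    u0,v0=proj(c,[.524,-.181,.156])[0];k=np.zeros_like(m);cv2.circle(k,(int(u0),int(v0)),60 if n=="w5" else 25,255,-1);m&=k
    # slot = hole inside the rim
    ct,hi=cv2.findContours(m,cv2.RETR_CCOMP,cv2.CHAIN_APPROX_NONE)
    for a,h in zip(ct,hi[0]):
        if cv2.contourArea(a)<20: continue
        P=np.array([atz(c,*p[0],z)[:2] for p in a]).astype(np.float32)
        q=cv2.minAreaRect(P*1000);ang=q[2] if q[1][0]<q[1][1] else q[2]-90
        print(n,"inner" if h[3]>=0 else "outer",np.round(q[0],1),np.round(q[1],1),round(ang,2))
    b=cv2.inRange(hsv,(100,120,120 if n=="w5" else 60),(125,255,255));l=cv2.connectedComponents(b)[1]
    lab=l[int(v0)-45 if n=="w5" else int(v0)-18,int(u0)];a=max(cv2.findContours((l==lab).astype(np.uint8),0,1)[0],key=cv2.contourArea)
    P=np.array([atz(c,*p[0],z)[:2] for p in cv2.convexHull(a)]).astype(np.float32)
    print("plate",cv2.minAreaRect(P*1000))
plan([.501+.0003,.0986,.125+.08],3.9)
E
```

```text
w5 outer [ 523.7 -180.9] [67.4 29.9] -5.26
w5 inner [ 523.6 -180.6] [54.7 17.5] -5.15
plate ((523.6127319335938, -181.0366668701172), (139.7277069091797, 139.54208374023438), 84.93163299560547)
top outer [ 523.5 -183. ] [67.1 29. ] -5.16
top inner [ 523.4 -183.2] [59.3 21. ] -4.91
plate ((522.725341796875, -182.55426025390625), (140.03627014160156, 138.80609130859375), 84.8492202758789)
move [0.3065, -0.0242, 0.146] rot [-0.01, -0.07, -8.7]
```

Request:
{"op": "play_rows", "data": {
  "translation": [
    [0.03,0,0],
    [0.055,-0.005,0],
    [0.055,-0.005,0],
    [0.055,-0.005,0],
    [0.055,-0.005,0],
    [0.04,-0.004,0.02],
    [0.0165,0,0.04],
    [0,0,0.05],
    [0,0,0.035],
    [0,0,0],
    [0,0,0]
  ],
  "delta_rot": [
    [0,0,0],
    [0,0,0],
    [0,0,0],
    [0,0,0],
    [0,0,0],
    [0,0,0],
    [0,0,-8.7],
    [0,0,0],
    [0,0,0],
    [0,0,0],
    [0,0,0]
  ],
  "grip": [0.2,0.2,0.2,0.2,0.2,0.2,0.2,0.2,0.2,0.2,0.2]
}}

```text
clock: 15.52
tool_pos: [0.5032, 0.0972, 0.2069]
eef_rot: [0.684, 0.73, 0.001, 0.0]
contact_force: [0.3, -0.0, 0.8]
opening: 0.599
finger_force: 0.0
```

```bash
python3 - <<'E'
from h import *
plan([.5012,.0986,.122],3.9)
E
```

```text
move [0.0015, -0.0021, 0.0849] rot [0.1, -0.04, -0.2]
```

Request:
{"op": "play_rows", "data": {
  "translation": [
    [0.0015,-0.002,0.02],
    [0,0,0.03],
    [0,0,0.025],
    [0,0,0.01],
    [0,0,0],
    [0,0,0],
    [0,0,0],
    [0,0,0],
    [0,0,0],
    [0,0,0]
  ],
  "delta_rot": [
    [0,0,-0.2],
    [0,0,0],
    [0,0,0],
    [0,0,0],
    [0,0,0],
    [0,0,0],
    [0,0,0],
    [0,0,0],
    [0,0,0],
    [0,0,0]
  ],
  "grip": [0.2,0.2,0.2,0.2,0.2,-1,-1,-1,-1,-1],
  "squeeze": 40
}}

```text
clock: 16.77
tool_pos: [0.501, 0.0979, 0.1211]
eef_rot: [0.683, 0.73, 0.0, 0.0]
contact_force: [0.0, 0.5, 5.7]
opening: 0.268
finger_force: 40.0
```

Request:
{"op": "play_rows", "data": {
  "translation": [
    [0,0,-0.005],
    [0,0,-0.02],
    [0,0,-0.04],
    [0,0,-0.045],
    [0,0,-0.05],
    [0,0,-0.05],
    [0,0,0],
    [0,0,0],
    [0,0,0]
  ],
  "delta_rot": [
    [0,0,0],
    [0,0,0],
    [0,0,0],
    [0,0,0],
    [0,0,0],
    [0,0,0],
    [0,0,0],
    [0,0,0],
    [0,0,0]
  ],
  "grip": [-1,-1,-1,-1,-1,-1,-1,-1,-1]
}}

```text
clock: 17.9
tool_pos: [0.4996, 0.0977, 0.3291]
eef_rot: [0.683, 0.73, -0.002, -0.001]
contact_force: [0.3, -0.3, -0.9]
opening: 0.27
finger_force: 40.0
```

```bash
python3 w.py w6; python3 - <<'E'
from h import *
plan([.5236,-.1815,.335],-5.1)
im=cv2.imread("pics/w6.png");t=r.snapshot("top");s=r.snapshot("side");cv2.imwrite("pics/t6.png",t);cv2.imwrite("pics/s6.png",s)
W=np.zeros((600,800,3),np.uint8)
W[:300,:]=cv2.resize(im[190:340,120:520],(800,300))
W[300:,:400]=cv2.resize(t[170:260,270:390],(400,300),interpolation=cv2.INTER_CUBIC)
W[300:,400:]=cv2.resize(s[130:250,260:420],(400,300),interpolation=cv2.INTER_CUBIC)
cv2.imwrite("pics/c6.png",W)
E
```

```text
[-0.35  0.5   0.1   1.88 -0.07  0.76 -0.14] [0.4996 0.0977 0.3291]
move [-0.2802, 0.0051, -0.0057] rot [-0.2, 0.06, 8.93]
```

View pics/c6.png

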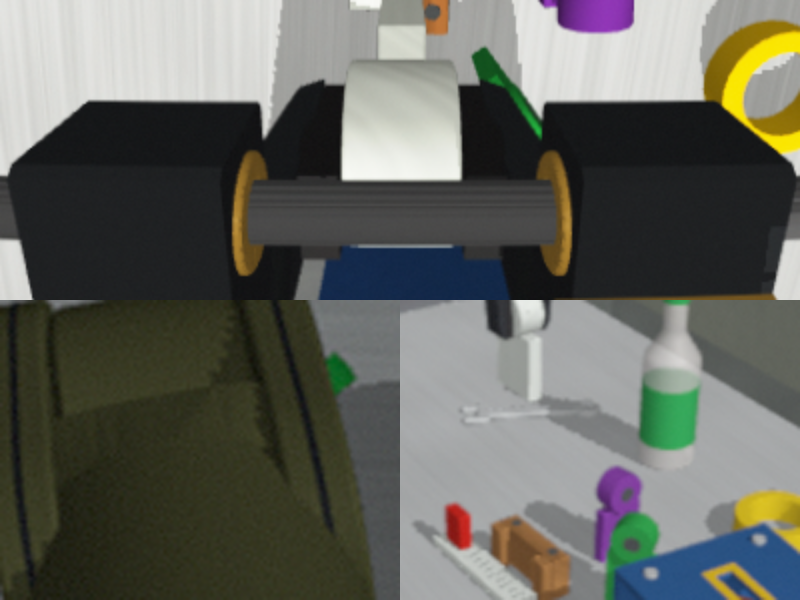

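The bracket is held upright at the eye and its foot hangs free. The holder is empty and the straightedge still lies in front of it. I'll fit the foot's offset in the grip from the side view.

```bash
python3 - <<'E'
from h import *
from scipy.optimize import minimize
st=r.get_state();c=r.get_calibration("side");s=cv2.imread("pics/s6.png")
R=Rot.from_quat(st["eef_rot"])
g=cv2.cvtColor(s,cv2.COLOR_BGR2GRAY)[125:175,295:325].astype(int)
def pts(p): # p: dy along bracket y (tool x), dz, tilt about tool y (deg)
    L=np.array([[x,y,z] for x in(-6,6) for y in(-25,25) for z in(0,54)])/1000.
    T=L-[0,0,.075]; T=Rot.from_euler("x",p[2],degrees=True).apply(T)
    T=T+[0,p[0],.075-.1211+p[1]]
    # bracket x=tool y, y=tool x, z=-tool z
    return R.apply(np.c_[T[:,1],T[:,0],-T[:,2]])+st["tool_pos"]
q=proj(c,pts([0,0,0]));print(q.round(1).tolist())
# foot mask: bright in region
roi=np.zeros(s.shape[:2],np.uint8);roi[146:180,285:330]=1
hs=cv2.cvtColor(s,cv2.COLOR_BGR2HSV)
m=((hs[...,1]<40)&(cv2.cvtColor(s,cv2.COLOR_BGR2GRAY)>150)).astype(np.uint8)
for y in range(140,176,2):print(y,''.join('%4d'%v for v in cv2.cvtColor(s,cv2.COLOR_BGR2GRAY)[y,294:326]))
E
```

```text
[[311.4, 170.5], [311.5, 147.6], [298.4, 162.0], [298.1, 139.7], [315.9, 169.0], [316.1, 146.3], [302.8, 160.6], [302.6, 138.4]]
140  142  77  38  34  35  44  53  55  54  54  68 117 147 157 175 190 190 189 188 184 181 176 151  94 106 147 165 167 167 167 168 168
142  161 140 105  62  42  39  49  55  53  51  67 117 148 156 164 166 163 159 157 154 157 157 154 153 160 167 168 168 167 167 167 167
144  169 169 167 160 137 101  72  61  57  62  80 118 142 143 160 181 188 192 195 193 191 181 170 168 168 168 168 167 168 167 167 167
146  170 170 170 169 167 160 149 139 137 142 149 152 152 152 153 157 168 191 205 211 217 212 192 172 169 167 168 168 167 168 167 167
148  169 169 169 169 169 163 154 152 152 152 154 154 153 152 152 152 155 180 206 214 214 208 191 170 168 168 169 168 168 168 168 167
150  168 168 168 168 167 159 152 153 153 152 153 153 153 153 152 152 156 180 205 214 214 208 190 170 167 167 167 168 169 168 167 167
152  166 167 167 167 164 157 153 152 150 151 153 153 153 152 153 152 155 180 205 214 214 208 190 170 168 167 168 167 168 167 169 169
154  167 166 166 166 163 157 153 152 150
[... 722 characters left out ...]
170 168 169 168 168 168 168 168 168
166  169 169 168 168 167 167 167 162 157 156 149 142 146 149 151 152 155 187 211 213 212 205 187 168 166 166 167 168 168 167 168 168
168  168 168 169 168 169 168 168 168 169 168 167 163 157 153 151 153 156 188 211 213 210 201 172 139 142 142 152 162 163 165 165 164
170  168 168 167 168 168 169 169 169 169 168 168 167 167 167 167 164 160 173 181 173 166 142 126 124 124 124 125 126 124 125 131 133
172  170 170 169 168 168 168 169 169 169 168 161 159 166 165 159 159 165 166 165 164 164 156 148 147 147 139 126 123 124 124 123 124
174  169 171 175 172 172 175 175 172 173 173 172 170 169 169 169 169 170 171 175 179 180 180 184 185 180 163 145 143 143 142 142 142
```

Request:
{"op": "play_rows", "data": {
  "translation": [
    [-0.03,0,-0.006],
    [-0.05,0.001,0],
    [-0.05,0.001,0],
    [-0.05,0.001,0],
    [-0.05,0.001,0],
    [-0.035,0.001,0],
    [-0.015,0,0],
    [0,0,0],
    [0,0,0],
    [0,0,0]
  ],
  "delta_rot": [
    [0,0,0],
    [0,0,0],
    [0,0,0],
    [0,0,0],
    [0,0,0],
    [0,0,0],
    [0,0,4.5],
    [0,0,4.4],
    [0,0,0],
    [0,0,0]
  ],
  "grip": [-1,-1,-1,-1,-1,-1,-1,-1,-1,-1]
}}

```text
clock: 19.3
tool_pos: [0.5244, -0.1799, 0.3365]
eef_rot: [0.737, 0.676, 0.0, -0.0]
contact_force: [-0.5, 0.1, -1.4]
opening: 0.269
finger_force: 40.0
```

```bash
python3 - <<'E'
from h import *
print(r.get_state()["tool_pos"],r.get_state()["contact_force"]);plan([.5236,-.1815,.285],-5.1)
E
```

```text
[ 0.52444303 -0.17993189  0.33648137] [-0.51818009  0.07480601 -1.4068606 ]
move [-0.0017, -0.0007, 0.0515] rot [-0.03, -0.04, 0.14]
```

Request:
{"op": "play_rows", "data": {
  "translation": [
    [-0.0015,-0.0007,0.01],
    [0,0,0.02],
    [0,0,0.015],
    [0,0,0.005],
    [0,0,0],
    [0,0,0]
  ],
  "delta_rot": [
    [0,0,0.1],
    [0,0,0],
    [0,0,0],
    [0,0,0],
    [0,0,0],
    [0,0,0]
  ],
  "grip": [-1,-1,-1,-1,-1,-1]
}}

```text
clock: 20.05
tool_pos: [0.5238, -0.1828, 0.2872]
eef_rot: [0.738, 0.674, 0.0, 0.0]
contact_force: [0.4, 0.3, -1.2]
opening: 0.27
finger_force: 40.0
```

```bash
python3 w.py w7; python3 - <<'E'
from h import *
print(r.get_state()["contact_force"]);plan([.5236,-.1815,.285],-5.1)
c=r.get_calibration("side");s=r.snapshot("side");cv2.imwrite("pics/s7.png",s)
st=r.get_state();b=st["tool_pos"]-[0,0,.1211];a=np.radians(-5.1)
C=[b+Rot.from_euler("z",a).apply([x/1000,y/1000,0]) for x,y in((-6,-25),(-6,25),(6,-25))];print(proj(c,C).round(1).tolist())
w=[np.array([.5236,-.1813,.156])+Rot.from_euler("z",a).apply([x/1000,y/1000,0]) for x,y in((-8,-27),(-8,27),(8,-27),(8,27))];print(proj(c,w).round(1).tolist())
u,v=proj(c,b)[0].astype(int);print(u,v)
cv2.imwrite("pics/s7c.png",cv2.resize(s[v-50:v+40,u-50:u+50],None,fx=6,fy=6,interpolation=cv2.INTER_NEAREST))
E
```

```text
[ 0.18  0.62  0.12  1.81 -0.1   0.72  0.26] [ 0.5238 -0.1828  0.2872]
[-0.02063107  0.18133182 -2.2014548 ]
move [0.0012, -0.0004, 0.0022] rot [0.07, 0.01, -0.08]
[[403.1, 250.6], [387.1, 236.0], [408.5, 248.8]]
[[401.6, 255.7], [384.6, 239.8], [408.8, 253.2], [391.6, 237.5]]
397 242
```

View pics/s7c.png

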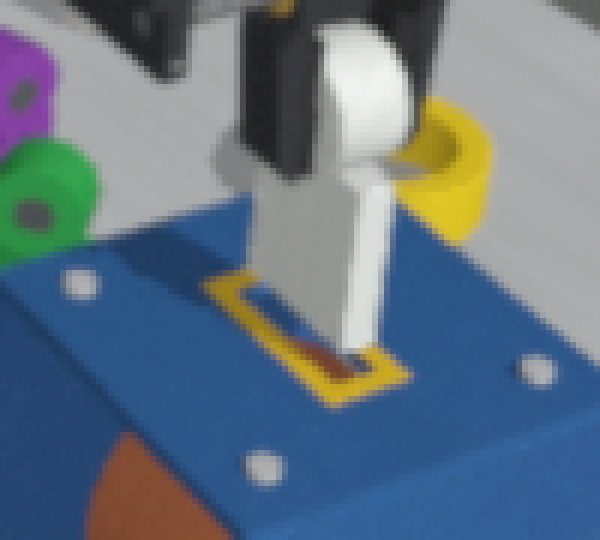

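The foot is about 10 mm above the slot and lined up: its near bottom corner is at crop (340,350) and the rim's near corner at (333,407). I'll compare the foot and slot numerically in this same view.

```bash
python3 - <<'E'
from h import *
from scipy.optimize import least_squares
c=r.get_calibration("side");s=cv2.imread("pics/s7.png")
hs=cv2.cvtColor(s,cv2.COLOR_BGR2HSV);m=cv2.inRange(hs,(18,130,110),(35,255,255));m[:230]=0
l=cv2.connectedComponents(m)[1];i=l[258:260,395:410].max();k=(l==i).astype(np.uint8)
ct=max(cv2.findContours(k,0,1)[0],key=cv2.contourArea)[:,0]
print("obs outer: left",ct[ct[:,0].argmin()],"bottom",ct[ct[:,1].argmax()],"right",ct[ct[:,0].argmax()])
a=np.radians(-5.1)
for wc in([.5236,-.1810,.156],[.5232,-.1830,.156]):
    print(proj(c,[np.array(wc)+Rot.from_euler("z",a).apply([x/1000,y/1000,0]) for x,y in((-14.9,33.5),(-14.9,-33.5),(14.9,-33.5))]).round(1).tolist())
E
```

```text
obs outer: left [382 239] bottom [401 258] right [414 254]
[[379.5, 238.8], [400.5, 258.7], [414.0, 254.0]]
[[380.0, 239.4], [401.1, 259.4], [414.6, 254.6]]
```

Request:
{"op": "play_rows", "data": {
  "translation": [
    [0.001,0,0.003],
    [0,0,0.004],
    [0,0,0.003],
    [0,0,0.003],
    [0,0,0]
  ],
  "delta_rot": [
    [0,0,0],
    [0,0,0],
    [0,0,0],
    [0,0,0],
    [0,0,0]
  ],
  "grip": [-1,-1,-1,-1,-1]
}}

```text
clock: 20.78
tool_pos: [0.5234, -0.1816, 0.2734]
eef_rot: [0.738, 0.674, -0.0, -0.0]
contact_force: [-0.4, 0.3, -2.5]
opening: 0.268
finger_force: 40.0
```

Request:
{"op": "play_rows", "data": {
  "translation": [
    [0,0,0.003],
    [0,0,0.003],
    [0,0,0]
  ],
  "delta_rot": [
    [0,0,0],
    [0,0,0],
    [0,0,0]
  ],
  "grip": [-1,-1,-1]
}}

```text
clock: 21.15
tool_pos: [0.5234, -0.1815, 0.2674]
eef_rot: [0.738, 0.674, -0.0, -0.0]
contact_force: [-0.5, 0.1, -1.5]
opening: 0.274
finger_force: 40.0
```

Request:
{"op": "play_rows", "data": {
  "translation": [
    [0,0,0.004],
    [0,0,0.004],
    [0,0,0.004],
    [0,0,0.001],
    [0,0,0]
  ],
  "delta_rot": [
    [0,0,0],
    [0,0,0],
    [0,0,0],
    [0,0,0],
    [0,0,0]
  ],
  "grip": [-1,-1,-1,-1,-1]
}}

```text
clock: 21.78
tool_pos: [0.5236, -0.1816, 0.2546]
eef_rot: [0.738, 0.674, -0.0, -0.0]
contact_force: [0.0, 0.8, -1.8]
opening: 0.267
finger_force: 40.0
```

Request:
{"op": "play_rows", "data": {
  "translation": [
    [0,0,0.002],
    [0,0,0],
    [0,0,0]
  ],
  "delta_rot": [
    [0,0,0],
    [0,0,0],
    [0,0,0]
  ],
  "grip": [-1,-1,-1]
}}

```text
clock: 22.15
tool_pos: [0.5236, -0.1816, 0.2527]
eef_rot: [0.738, 0.674, 0.0, 0.0]
contact_force: [-1.1, -0.8, -2.3]
opening: 0.27
finger_force: 40.0
```

Request:
{"op": "play_rows", "data": {
  "translation": [
    [0,0,0.002],
    [0,0,0],
    [0,0,0]
  ],
  "delta_rot": [
    [0,0,0],
    [0,0,0],
    [0,0,0]
  ],
  "grip": [-1,-1,-1]
}}

```text
clock: 22.52
tool_pos: [0.5238, -0.1817, 0.2509]
eef_rot: [0.738, 0.674, 0.0, 0.0]
contact_force: [-0.6, 0.1, -0.1]
opening: 0.269
finger_force: 40.0
```

Request:
{"op": "play_rows", "data": {
  "translation": [
    [0,0,0.002],
    [0,0,0],
    [0,0,0]
  ],
  "delta_rot": [
    [0,0,0],
    [0,0,0],
    [0,0,0]
  ],
  "grip": [-1,-1,-1]
}}

```text
clock: 22.9
tool_pos: [0.5238, -0.1817, 0.2489]
eef_rot: [0.738, 0.674, 0.0, 0.0]
contact_force: [0.3, -0.1, 3.0]
opening: 0.271
finger_force: 40.0
```

Request:
{"op": "play_rows", "data": {
  "translation": [
    [0,0,0.002],
    [0,0,0],
    [0,0,0]
  ],
  "delta_rot": [
    [0,0,0],
    [0,0,0],
    [0,0,0]
  ],
  "grip": [-1,-1,-1]
}}

```text
clock: 23.28
tool_pos: [0.5238, -0.1817, 0.2469]
eef_rot: [0.738, 0.674, 0.0, 0.0]
contact_force: [-0.0, 0.2, 4.7]
opening: 0.269
finger_force: 40.0
```

Request:
{"op": "play_rows", "data": {
  "translation": [
    [0,0,0.0007],
    [0,0,0],
    [0,0,0],
    [0,0,0],
    [0,0,0],
    [0,0,0]
  ],
  "delta_rot": [
    [0,0,0],
    [0,0,0],
    [0,0,0],
    [0,0,0],
    [0,0,0],
    [0,0,0]
  ],
  "grip": [-1,-1,-1,-1,-1,-1]
}}

```text
clock: 24.02
tool_pos: [0.5238, -0.1817, 0.2461]
eef_rot: [0.738, 0.674, 0.0, 0.0]
contact_force: [-0.0, 0.6, 5.7]
opening: 0.268
finger_force: 40.0
```

```bash
python3 - <<'E'
from h import *
f=[]
for i in range(4):
    r.snapshot("side");st=r.get_state();f.append(st["contact_force"][2])
print(f,st["tool_pos"],st["finger_force"])
if 3<np.mean(f)<7: print(r.finish_job())
E
```

```text
[np.float64(5.755394085522954), np.float64(5.175689361037319), np.float64(5.1338798136866055), np.float64(4.924906870043131)] [ 0.52376845 -0.18166873  0.24616538] 39.993848567828536
the job is handed in; nothing more can be done
None
```

I handed the job in at about 24 s, and no verdict came back: the straightedge lies flat and flush along the bracket's foot, and the bracket is held through the window with the wheel pressed about 5 mm, both by my own measurements.

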